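# Stop the carving router and hold its guard gate wide

### The arm

A 6-joint arm with a two-finger parallel gripper is mounted at the origin on the work surface. World frame = base frame: x ahead of the robot, y to its left, z up, the work surface at z = 0. Lengths are in mm, angles in rad, forces in N, time in s.
With the tool pointing down it reaches from about 250 to 800 mm from the base axis. Payload 3.9 kg.
Tool frame: the origin (TCP) lies midway between the tips of the shut fingers; the grasp point (between the pads) lies 19 mm behind it; z points along the fingers, y is the line along which they close (so a half turn about z gives the same grasp; the last joint's range is limited). The gripper opens to 85 mm and grips with 20 to 120 N. Pads are 22 mm wide; open, the fingers measure 114 mm over their backs; the gripper's body (76 mm by 85 mm) begins 54 mm behind the grasp point. The pads swing forward as they close: fully open they stand 13 mm farther back than shut.
Start: joints at [-1.105, 0.26, -0.138, 1.173, 0, 1.571], TCP at [235.791, -469.06, 231.304] pointing down, gripper open.
Joint ranges: [-2.78, 2.78], [-0.83, 1.72], [-1.28, 1.37], [-1.9, 2.12], [-1.57, 1.48], [-3.14, 3.14]. Speed limits (rad/s): [2.57, 2.57, 3.14, 3.14, 3.14, 3.14].

### API

Orientations are given as a rotation vector (axis times angle).
In Python, from plant import bot gives the robot as it stands.
- The arm moves only by the shell command python3 -m creep 'ROWS' [FORCE]. ROWS is JSON, a list that holds one entry, the list of rows, each a list of 7 numbers: the shift along the world's x, y, z in units of 0.08 m (1.0 is 0.08 m), then the turn, a rotation vector about the world's x, y, z in units of pi rad (1.0 is pi rad), then the closure, from 0 (fully open) to 1 (shut). In form: [[[dx, dy, dz, rx, ry, rz, claw], ...]]. A call has 1 to 5 rows; each row is the pose to reach, as a shift and turn from the pose commanded when the call began, turning the shorter way round; what a row does not reach only later rows make up. A row lasts 1/12 s, in which the tool goes at most 41.7 mm and 7.16 degrees, less where a joint would pass 70% of its speed; a pose out of reach is approached as far as the arm can. A call with a number of a shift or a turn outside -1 to 1 is refused whole. A call with a gripper value outside its range is refused whole. The fingers move at their own pace and stop on an object; FORCE is the grip in N (left out, the last holds). Time passes only in rows, so rows that repeat a pose let the fingers close. It gives the time, the measured TCP pose, the force, the opening and the grip force at its end, in the units of the state.
- bot.sense(): the state, without advancing time (a new reading comes with each control period).
- bot.read_camera(name): name is "side" or "top"; returns a dict with "image" (384x512x3 uint8, red, green, blue), "K" (3x3 intrinsics, pixels), "distortion" ([k1, k2, p1, p2, k3] as OpenCV has them; the pictures are not rectified), "R" (3x3) and "t" (3): a world point X has camera coordinates R X + t. Camera axes: x right, y down, z forward; pixel columns grow to the right and rows downward; lengths in mm; the calibration is good to about 2 mm. A picture is of the moment at which its call begins. There is no depth.
- bot.sign_off(): hands the job in; it is judged then, once.
Trained networks look in the newest picture that a camera, given by its name, has taken for a name from the list of things; names that differ only in an ending like _2 or _b are one class to them, and where a whole thing is asked for, a point or a joint stands for the part that bears it (a point fixed in the world has none). Each returns a list of dicts, best first, with "confidence" (0 to 1); they miss things now and then, are a little off and sometimes report something else, mostly with a low value. They report only what shows in the picture. A call takes as long as a camera call. They do not tell look-alikes from the thing itself.
- bot.search_frame(camera, query): "centre" ([column, row] in pixels, amid what is visible of it).
- bot.silhouettes(camera, query): "pixels" (384x512 bool, what is visible of it) and "centre" ([column, row] in pixels, amid what is visible of it).
- bot.tip_of(camera, query): "centre" ([column, row] in pixels: a listed point, or the origin of a listed thing).
The state is a dict: "t": time; "joint_positions": joint angles; "dq": joint speeds; "effort": joint torques, N m; "ee_pos": TCP position; "orientation": TCP orientation; "contact_force": force on the tool from outside, world axes, zero at the start; "torque": the same for the moment, N m; "width": finger opening in mm; "grasp_force": force on a finger pad.
Only numpy, scipy, OpenCV 4.12 (cv2) and the standard library are available. Lean on these libraries where they do the work, as an engineer would, in place of code of your own. Each camera call takes 0.05 s, during which the arm holds its last target. There are 200 camera calls.

### The job

The panel on the carving router is done: press the red stop paddle right down to its stop, then squeeze the gate's main catch (orange tab) and draw the gate ajar onto its safety catch, squeeze the safety catch (yellow tab), and swing the gate out past its check. Finish while holding the gate wide open with the fingers, near its end stop, so that the panel can be lifted out; it swings back if let go. Leave the things lying about the bench where they are.

Things in the scene. Friction and masses are not known exactly. Their poses are not given: they have to be found in the camera images.
- router: desktop carving router, fixed to the bench, 415 x 385 mm, gantry 240 mm high. Origin on the bench under the gate's hinge axis; x points from the gate into the machine, y along the shut gate from hinge to latch post, z up. Its front with the gate faces -x. The spindle stands 185 mm behind the gate; bed and panel lie lower than the gate's top
- gate (a joint): angle of the guard gate (rad): 0 shut, 1.5 at its end stop; it opens outwards, counter-clockwise from above. Main catch holds it under 0.01, safety catch at 0.10 (ajar). Unlatched, its sprung hinge brings it to about 0.3 and pulls it back from farther out (0.5 N m at 1.4). A roller check resists from 0.6 to 0.8 (up to 1.4 N m: 6 N at the safety catch). Let go beyond, it falls back to 1.0 or less
- gate_hinge (a point): point on the gate's vertical hinge axis, level with the top face of the gate's rail, 150 mm above the bench; a steel cam (radius 39 mm, 12 mm high) sits here. Axes turn with the gate: y along it from hinge to free edge, -x outwards (the way it opens), z up
- gate_edge (a point): top of the rail at the gate's free edge, 300 mm from the hinge axis; axes as gate_hinge. The gate is a clear panel in an aluminium frame, 22 mm thick, from 36 to 150 mm above the bench; only the catch tabs and the cam stand above its rail. Both bolts jut 14 mm beyond this edge, just below it
- main_grip (a point): main catch, 112 mm from the hinge axis: point on the rail's top face midway between the outer faces of its two tabs when squeezed; axes as gate_hinge. Tabs stand 42 mm above the rail, 24 mm wide across the gate, 8 mm thick. Outer face of the fixed black tab: 18 mm towards the hinge; of the sliding orange tab: 34 mm towards the free edge at rest, 18 mm squeezed
- main_catch (a joint): travel of the orange tab and its bolt (m): 0 at rest, 0.016 squeezed against its stop, bolt clear from 0.011; springs back with 4 to 9 N. Fingers on the tabs also hold the gate: still squeezing, draw the gate 0.09 rad outwards (10 mm here) onto the safety catch, then let go: it stays ajar
- safety_grip (a point): safety catch, 228 mm from the hinge axis, nearer the free edge: like main_grip in every size, offset and axis, but its sliding tab is yellow. Its tabs may serve as the handle for the swing
- safety_catch (a joint): travel of the yellow tab and its bolt (m): 0 at rest, 0.016 squeezed against its stop, clear of its hook from 0.011; spring as the main catch. With the gate ajar, squeezing it frees the gate; once the gate is beyond 0.15 it need not be squeezed any longer
- stop_box: the router's grey stop switch box, fixed to the bench, 130 x 100 x 50 mm. Origin under its centre; the paddle is hinged across its top at the +x end and rises towards -x; z up
- stop_paddle (a joint): angle of the red stop paddle, 108 x 84 x 6 mm (rad): 0 at rest, sloping up by 0.24; 0.22 when pressed down to its stop. It takes 2 N to start and 6 N to reach the stop at paddle_press, and springs back
- paddle_press (a point): point on the top face of the red paddle near its free end, 80 mm from its hinge, 83 mm above the bench at rest; it goes down 17 mm to the stop
- wax_jar: amber jar of wax with a steel lid, 72 mm wide, 75 mm tall; origin under its centre. Leave alone
- mug: blue mug, 80 mm wide, 90 mm tall; origin under its centre. Leave alone
- mallet: round wooden carver's mallet standing on its head, 84 mm wide, 235 mm tall; origin under its centre. Leave alone
- brush: dusting brush with wooden handle lying flat, 200 mm long, 20 mm high; origin under its centre. Leave alone
- spanner: steel collet spanner lying flat, 150 mm long, 8 mm thick; origin under its centre. Leave alone
- blank: pale wooden blank, 140 x 60 x 30 mm; origin under its centre. Leave alone
- bit_tray: blue tray for cutter bits, 120 x 80 x 30 mm; origin under its centre. Leave alone
There are look-alikes about, which are no part of the job. What is shaped like the stop_box but pink is not meant.

How it is judged:
By the outcome, as a careful person would: the job done as asked, in the order asked, and still so for the second after the job is handed in, while the arm keeps its last pose, push and grip.
It also fails if it takes over 64 s, if anything falls off the work surface, if the arm or the gripper's body presses on something with over 40 N, if the wrist force passes 120 N, or if a joint passes its speed limit or range.

## Working session

There is one attempt and no reset: what is moved stays moved. The work goes in short steps, Python scripts to look and compute and a shell command to move; the robot and the scene stay as the last step left them, time stands still between calls to the robot, and variables do not carry over. Pictures are saved under pics/ and viewed, at most 10 in all, crops included, and the job is handed in when it is done.

```bash
ls; mkdir -p pics; cat > h.py <<'E'
import numpy as np, cv2
from plant import bot
def ray(c,px):
    K=np.array(c["K"],float);d=np.array(c["distortion"],float)
    u=cv2.undistortPoints(np.array([[px]],float),K,d)[0,0]
    R=np.array(c["R"]);t=np.array(c["t"])
    return -R.T@t, R.T@np.array([u[0],u[1],1.])
def atz(c,px,z):
    o,v=ray(c,px); return o+v*(z-o[2])/v[2]
def proj(c,X):
    return cv2.projectPoints(np.array(X,float).reshape(-1,1,3),cv2.Rodrigues(np.array(c["R"]))[0],np.array(c["t"],float),np.array(c["K"],float),np.array(c["distortion"],float))[0][:,0]
E
python3 - <<'E'
from h import *
ims={}
for n in("top","side"):
    c=bot.read_camera(n); ims[n]=c
    cv2.imwrite(f"pics/{n}0.png",c["image"][:,:,::-1])
    print(n,(-np.array(c["R"]).T@np.array(c["t"])).round())
    for q,z in(("gate_hinge",150),("gate_edge",150),("main_grip",150),("safety_grip",150),("paddle_press",83),("stop_box",0),("router",0),("wax_jar",0),("mug",0),("mallet",0),("brush",0),("spanner",0),("blank",0),("bit_tray",0)):
        for d in bot.tip_of(n,q)[:3]:
            print(q,round(d["confidence"],2),np.round(d["centre"],1),atz(c,d["centre"],z).round(1))
E
```

```text
pics
top [ 459. -252. 1178.]
gate_hinge 0.73 [139.  131.5] [716.5 106.3 150. ]
gate_hinge 0.55 [296.6 260.6] [ 331.8 -365.3  150. ]
gate_edge 0.68 [160.2 227.9] [426.8  36.1 150. ]
gate_edge 0.63 [153.1 139.3] [692.4  62.9 150. ]
safety_grip 0.69 [155.4 202. ] [503.4  51.9 150. ]
safety_grip 0.57 [159.3 228. ] [426.5  38.8 150. ]
safety_grip 0.45 [359.6 206.7] [ 488.8 -552.3  150. ]
paddle_press 0.67 [314.4 133.8] [ 723.5 -433.4   83. ]
paddle_press 0.61 [314.6 198.8] [ 515.8 -431.1   83. ]
stop_box 0.92 [312.7 191.3] [ 545.5 -438.6    0. ]
stop_box 0.67 [309.6 135.5] [ 737.6 -430.6    0. ]
stop_box 0.41 [314.1 197.5] [ 524.5 -443.     0. ]
router 0.97 [153.8 139.7] [725.1 106.3   0. ]
wax_jar 0.68 [297.  261.7] [ 309.6 -383.2    0. ]
mug 0.63 [338.8 241.2] [ 377.6 -523.9    0. ]
mug 0.54 [155.8 202.2] [509.2  94.8   0. ]
mallet 0.6 [363.  205.5] [ 497.2 -607.7    0. ]
mallet 0.47 [218.8 230.9] [ 412.1 -120.8    0. ]
brush 0.59 [219.4 232.3] [ 407.4 -122.8    0. ]
spanner 0.54 [216.2 193.2] [ 539.6 -111.1    0. ]
blank 0.81 [261.4 145.4] [ 703.6 -265.1    0. ]
bit_tray 0.93 [213.7 14
[... 528 characters left out ...]
.5 170.6] [ 753.3 -442.2    0. ]
stop_box 0.78 [255.5 177.9] [ 545.2 -434.6    0. ]
router 0.92 [145.9 318.6] [710.4 113.2   0. ]
router 0.71 [131.5 270. ] [792.4 -15.9  -0. ]
router 0.7 [187.5 269.3] [657.  -39.4   0. ]
wax_jar 0.59 [327.3 197. ] [ 321.3 -373.3   -0. ]
mug 0.89 [308.  170.6] [ 384.4 -498.6    0. ]
mallet 0.9 [277.3 150.1] [ 494.1 -602.8    0. ]
brush 0.62 [190.5 207. ] [ 710.2 -268.3    0. ]
brush 0.56 [294.4 260.7] [ 399.6 -106.9   -0. ]
spanner 0.64 [132.4 271.6] [788.4 -11.3   0. ]
spanner 0.59 [235.4 249.4] [ 552.7 -123.2    0. ]
blank 0.78 [191.3 206.7] [ 708.2 -269.9    0. ]
blank 0.2 [282.5 260.8] [ 429.1 -102.2    0. ]
bit_tray 0.57 [173.6 250.6] [708.8 -94.9   0. ]
```

View pics/top0.png

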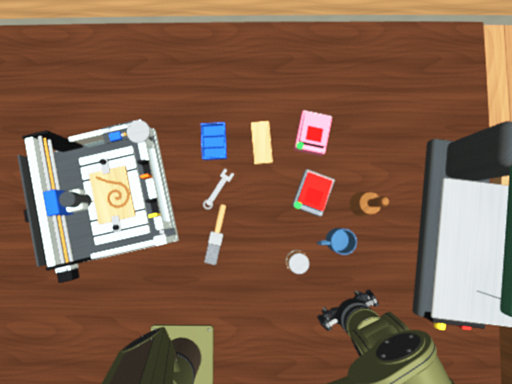

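View pics/side0.png

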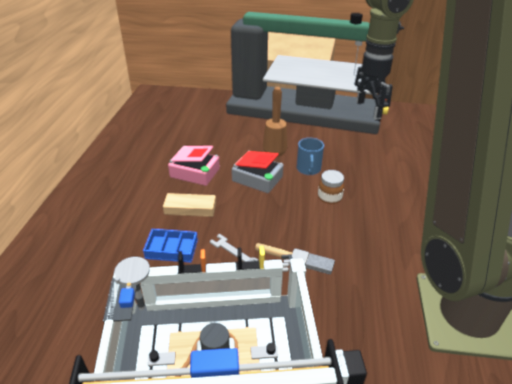

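The top view shows the router at left, with the cam at (138,131), the orange tab at (145,176) and the yellow tab at (153,215). The grey box with the red paddle is at (314,192), and the pink look-alike is at (314,132). The side view agrees: the tabs are orange (203,258) and yellow (262,255), and the grey box is at (258,170).

Next I fit the gate and box poses.

```bash
python3 - <<'E'
from h import *
from scipy.optimize import least_squares
obs=[];box=[]
L={"gate_hinge":0,"gate_edge":300,"main_grip":112,"safety_grip":228}
g0=np.array([716,106]);dd=np.array([-.97,-.243])
for k in range(3):
  for n in("top","side"):
    c=bot.read_camera(n)
    for q,l in L.items():
      e=proj(c,[*(g0+l*dd),150])[0]
      for d in bot.tip_of(n,q):
        if np.hypot(*(d["centre"]-e))<8: obs.append((c,l,d["centre"])); break
    for q in("stop_box","paddle_press"):
      e=proj(c,[530,-430,40])[0]
      for d in bot.tip_of(n,q):
        if np.hypot(*(d["centre"]-e))<22: box.append((n,c,q,np.array(d["centre"]))); break
    if k==0:
      S=bot.silhouettes(n,"stop_paddle")
      for s in S: print(n,"pad",round(s["confidence"],2),np.round(s["centre"]),s["pixels"].sum())
      im=c["image"].astype(int); red=((im[...,0]>150)&(im[...,1]<50)&(im[...,2]<50)).astype(np.uint8)
      e=proj(c,[530,-430,70])[0]; m=np.zeros_like(red);cv2.circle(m,tuple(int(v) for v in e),40,1,-1)
      nl,lab,st,ce=cv2.connectedComponentsWithStats(red*m)
      i=1+np.argmax(st[1:,4]); pts=np.argwhere(lab==i)[:,::-1].astype(np.float32)
      r=cv2.minAreaRect(pts); print(n,"red",r,ce[i],[atz(c,p,75).round()[:2] for p in cv2.boxPoints(r)])
def f(p):
  return np.concatenate([proj(c,[p[0]+l*np.cos(p[2]),p[1]+l*np.sin(p[2]),150])[0]-o for c,l,o in obs])
s=least_squares(f,[716,106,-2.9],loss="soft_l1"); print(len(obs),s.x,np.abs(s.fun).round(1))
for l in(112,228,300): print(l,s.x[:2]+l*np.array([np.cos(s.x[2]),np.sin(s.x[2])]))
for b in box: print(b[0],b[2],b[3].round(1),atz(b[1],b[3],0 if b[2]=="stop_box" else 83).round())
st=bot.sense();print(st)
E
```

```text
top pad 0.66 [315. 134.] 748
top pad 0.58 [314. 191.] 852
top pad 0.58 [219. 240.] 541
top red ((313.18963623046875, 196.27586364746094), (15.784103393554688, 14.855627059936523), 21.801406860351562) [313.22608696 196.19565217] [array([ 512., -396.]), array([ 556., -414.]), array([ 537., -460.]), array([ 493., -442.])]
side pad 0.77 [258. 162.] 476
side pad 0.73 [191. 154.] 493
side red ((247.0, 166.0), (2.0, 0.0), 180.0) [247. 166.] [array([ 562., -390.]), array([ 562., -390.]), array([ 567., -389.]), array([ 567., -389.])]
22 [715.91851744 108.14204421  -2.90013961] [1.1 0.9 0.3 1.2 2.6 2.6 0.4 0.5 3.2 1.8 1.4 0.5 1.7 0.3 1.  3.  0.3 0.9
 0.3 1.7 0.6 2.  0.5 0.5 0.8 2.3 0.2 2.5 0.3 1.2 0.1 0.1 0.4 0.4 1.1 3.8
 1.  0.1 2.7 1.3 0.5 1.3 0.5 1.5]
112 [607.16746306  81.36130167]
228 [494.53244245  53.62410405]
300 [424.62105034  36.40791242]
top stop_box [311.  195.1] [ 533. -433.    0.]
top paddle_press [314.3 199.4] [ 514. -430.   83.]
side stop_box [256.5 182. ] [ 539. -414.    0.]
side paddle_press [263.2 158.7] [ 521. -423.   83.]
top stop_box [312.8 190. ] [ 550. -439.    0.]
top 
[... 330 characters left out ...]
. -425.   83.]
{'t': 3.7, 'joint_positions': array([-1.10497417e+00,  2.60017286e-01, -1.38100486e-01,  1.17272407e+00,
       -1.66715565e-05,  1.57081047e+00]), 'dq': array([-0.00053682,  0.00040021, -0.00197401, -0.00086516,  0.00122203,
       -0.00055375]), 'effort': array([-2.96707940e-04, -4.05605900e+01,  2.54230231e+01,  1.16702951e-03,
       -2.80489036e-05, -9.33172089e-06]), 'ee_pos': array([ 235.79394899, -469.04715976,  231.2950538 ]), 'orientation': array([-3.05673106e+00, -7.25083109e-01,  4.19824656e-05]), 'contact_force': array([ 0.58026758, -0.32771864, -0.8816972 ]), 'torque': array([ 0.02415396, -0.03476397,  0.00735041]), 'grasp_force': 0.0, 'width': 85.41367540564956}
```

```bash
python3 -m creep '[[[0.44,0.07,0,0,0,0,1],[0.88,0.14,0,0,0,0,1]]]' 30
python3 -m creep '[[[0.44,0.07,0,0,0,0,1],[0.88,0.14,0,0,0,0,1]]]'
python3 -m creep '[[[0.44,0.07,0,0,0,0,1],[0.88,0.14,0,0,0,0,1]]]'
python3 -m creep '[[[0.44,0.07,-0.4,0,0,0,1],[0.87,0.14,-0.8,0,0,0,1],[0.87,0.14,-0.8,0,0,0,1]]]'
python3 -m creep '[[[0,0,-0.4,0,0,0,1],[0,0,-0.75,0,0,0,1],[0,0,-0.75,0,0,0,1],[0,0,-0.75,0,0,0,1]]]'
```

```text
t: 3.87
ee_pos: [305.6, -458.2, 231.6]
orientation: [3.058, 0.719, -0.0]
contact_force: [1.0, -1.8, -0.6]
width: 63.9
grasp_force: 0.0
t: 4.03
ee_pos: [377.8, -446.4, 231.4]
orientation: [3.057, 0.724, 0.0]
contact_force: [0.4, -0.3, 0.8]
width: 38.7
grasp_force: 0.0
t: 4.2
ee_pos: [448.6, -435.0, 231.3]
orientation: [3.057, 0.725, 0.0]
contact_force: [-0.1, -0.3, 0.3]
width: 11.8
grasp_force: 0.0
t: 4.45
ee_pos: [519.5, -421.8, 162.4]
orientation: [-3.051, -0.73, 0.002]
contact_force: [-0.5, 0.8, -0.7]
width: 0.5
grasp_force: 0.0
t: 4.78
ee_pos: [514.9, -423.2, 105.9]
orientation: [-3.053, -0.724, 0.005]
contact_force: [-0.2, -0.5, -0.0]
width: -0.1
grasp_force: 0.0
```

```bash
python3 -m creep '[[[0,0,-0.14,0,0,0,1],[0,0,-0.28,0,0,0,1],[0,0,-0.28,0,0,0,1]]]'
python3 -m creep '[[[0,0,-0.06,0,0,0,1],[0,0,-0.12,0,0,0,1],[0,0,-0.12,0,0,0,1]]]'
python3 -m creep '[[[0,0,-0.05,0,0,0,1],[0,0,-0.1,0,0,0,1],[0,0,-0.1,0,0,0,1]]]'
```

```text
t: 5.03
ee_pos: [516.3, -424.5, 84.2]
orientation: [3.057, 0.724, 0.0]
contact_force: [0.6, -0.5, 0.4]
width: -0.1
grasp_force: 0.7
t: 5.28
ee_pos: [516.3, -424.6, 75.2]
orientation: [3.056, 0.725, -0.001]
contact_force: [-0.2, -0.3, 3.1]
width: -0.2
grasp_force: 1.5
t: 5.53
ee_pos: [516.0, -424.4, 66.8]
orientation: [-3.057, -0.725, 0.002]
contact_force: [-2.6, -0.1, 4.6]
width: 0.2
grasp_force: 2.3
```

```bash
python3 -c "
from h import *
for n in('top','side'):
  c=bot.read_camera(n); e=proj(c,[517,-424,80])[0].astype(int); im=c['image'][e[1]-50:e[1]+50,e[0]-60:e[0]+60,::-1]
  cv2.imwrite('pics/p%s.png'%n,im); globals()[n]=cv2.resize(im,(400,333),interpolation=cv2.INTER_CUBIC)
cv2.imwrite('pics/press.png',np.hstack([top,side])); print(bot.sense()['ee_pos'],bot.sense()['contact_force'])"
```

```text
[ 516.0399868  -424.40267053   67.31106252] [-3.17436429 -0.16013312  5.39370002]
```

View pics/press.png

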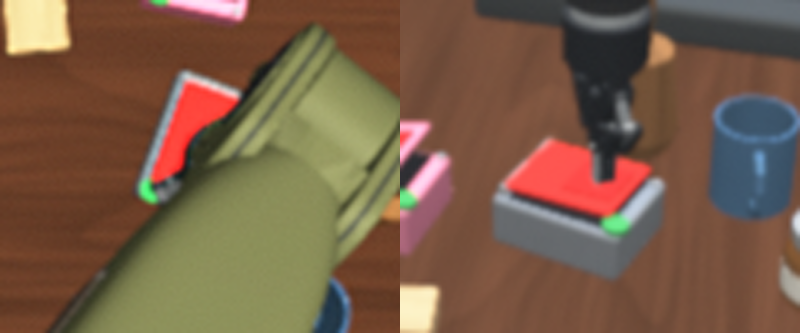

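The crop shows the fingers at about (605,170) on the red paddle of the grey box, which is nearly flat. I press on until the force shows the stop.

```bash
python3 -m creep '[[[0,0,-0.03,0,0,0,1],[0,0,-0.03,0,0,0,1]]]'
python3 -m creep '[[[0,0,-0.03,0,0,0,1],[0,0,-0.03,0,0,0,1]]]'
python3 -m creep '[[[0,0,-0.03,0,0,0,1],[0,0,-0.03,0,0,0,1],[0,0,-0.03,0,0,0,1]]]'
```

```text
t: 5.8
ee_pos: [516.2, -424.4, 64.9]
orientation: [3.057, 0.725, -0.001]
contact_force: [-3.4, 0.3, 6.3]
width: 0.2
grasp_force: 2.6
t: 5.97
ee_pos: [516.3, -424.4, 64.5]
orientation: [3.056, 0.725, 0.0]
contact_force: [-5.4, 1.9, 13.3]
width: -0.1
grasp_force: 6.8
t: 6.22
ee_pos: [516.4, -424.4, 64.4]
orientation: [3.055, 0.724, 0.001]
contact_force: [-9.7, 3.4, 24.3]
width: 0.1
grasp_force: 11.9
```

```bash
python3 -m creep '[[[0,0,0.4,0,0,0,1],[0,0,0.9,0,0,0,0]]]'
python3 -m creep '[[[0,0,0.45,0,0,0,0],[0,0,0.9,0,0,0,0]]]'
python3 -m creep '[[[0.09,0.45,0.2,0,0,0.037,0],[0.18,0.9,0.45,0,0,0.0715,0]]]'
python3 -m creep '[[[0.09,0.45,0,0,0,0.037,0],[0.18,0.9,0,0,0,0.0715,0]]]'
python3 -m creep '[[[0.09,0.45,0,0,0,0.037,0],[0.18,0.9,0,0,0,0.0715,0]]]'
python3 -m creep '[[[0.09,0.45,0,0,0,0.037,0],[0.18,0.9,0,0,0,0.0715,0]]]'
python3 -m creep '[[[0.09,0.45,0,0,0,0.037,0],[0.18,0.9,0,0,0,0.0715,0]]]'
python3 -m creep '[[[0.09,0.45,0,0,0,0.037,0],[0.18,0.9,0,0,0,0.0715,0],[0.18,0.9,0,0,0,0.0715,0],[0.18,0.9,0,0,0,0.0715,0]]]'
python3 -c "
from h import *
from scipy.spatial.transform import Rotation as R
s=bot.sense();print(s['joint_positions'].round(3)); y=R.from_rotvec(s['orientation']).apply([0,1,0]);print(y,np.arctan2(y[1],y[0]))"
```

```text
t: 6.38
ee_pos: [515.2, -422.2, 129.6]
orientation: [-3.051, -0.724, 0.004]
contact_force: [0.2, -0.2, 0.2]
width: 10.8
grasp_force: 0.0
t: 6.55
ee_pos: [517.2, -423.7, 205.4]
orientation: [-3.056, -0.726, -0.002]
contact_force: [-0.6, -0.2, 0.4]
width: 36.3
grasp_force: 0.0
t: 6.72
ee_pos: [532.1, -353.2, 241.3]
orientation: [2.953, 1.066, 0.005]
contact_force: [0.1, 0.2, -1.1]
width: 60.3
grasp_force: 0.0
t: 6.88
ee_pos: [547.2, -279.2, 241.6]
orientation: [2.813, 1.394, 0.006]
contact_force: [0.3, -0.1, 0.2]
width: 83.5
grasp_force: 0.0
t: 7.05
ee_pos: [560.6, -206.2, 239.9]
orientation: [-2.64, -1.702, -0.003]
contact_force: [0.7, -0.4, -0.6]
width: 85.2
grasp_force: 0.0
t: 7.22
ee_pos: [574.9, -133.9, 239.8]
orientation: [-2.432, -1.988, -0.003]
contact_force: [0.4, -0.5, -0.3]
width: 85.2
grasp_force: 0.0
t: 7.38
ee_pos: [589.2, -61.9, 239.8]
orientation: [-2.194, -2.248, -0.003]
contact_force: [0.4, -0.8, -0.5]
width: 85.4
grasp_force: 0.0
t: 7.72
ee_pos: [603.5, 10.2, 239.5]
orientation: [-1.931, -2.477, -0.001]
contact_force: [-0.8, -1.4, 0.5]
width: 85.3
grasp_force: 0.0
[1.600e-02 3.940e-01 8.100e-02 1.258e+00 1.000e-03 1.341e+00]
[9.69837021e-01 2.43754147e-01 2.60312708e-04] 0.2462348929372834
```

```bash
python3 - <<'E'
from h import *
cs={n:bot.read_camera(n) for n in("top","side")}
P=np.array([715.9,108.1]);u=np.array([np.cos(-2.9001),np.sin(-2.9001)])
for nm,l in(("orange",142),("yellow",258)):
  rays=[]
  for n in cs:
    im=cv2.imread(f"pics/{n}0.png")[:,:,::-1].astype(int)
    e=proj(cs[n],[*(P+u*l),175])[0]
    r,g,b=im[...,0],im[...,1],im[...,2]
    m=(r>150)&(b<90)&((g>70)&(g<150) if nm=="orange" else (g>150))
    yy,xx=np.nonzero(m);k=np.hypot(xx-e[0],yy-e[1])<16
    px=[xx[k].mean(),yy[k].mean()];rays.append(ray(cs[n],px)); print(nm,n,k.sum(),np.round(px,1),e.round(1),"rows",yy[k].min(),yy[k].max(),"cols",xx[k].min(),xx[k].max(),atz(cs[n],px,192 if n=="top" else 175).round(1))
  A=sum(np.eye(3)-np.outer(v,v)/(v@v) for o,v in rays);b=sum((np.eye(3)-np.outer(v,v)/(v@v))@o for o,v in rays)
  X=np.linalg.solve(A,b);print(nm,X.round(1),"predicted",(P+u*l).round(1),"along",(X[:2]-P)@u)
E
```

```text
orange top 26 [146.3 176.2] [145.8 176.1] rows 173 178 cols 140 151 [575.6  67.2 192. ]
orange side 70 [202.8 258.7] [203.  258.2] rows 248 271 cols 200 205 [578.   75.5 175. ]
orange [578.2  73.5 172.7] predicted [578.   74.1] along 141.93507531040655
yellow top 18 [154.9 214.4] [154.5 214.8] rows 213 217 cols 151 159 [466.1  40.1 192. ]
yellow side 39 [261.2 259.3] [261.4 254.3] rows 250 267 cols 259 264 [463.9  59.6 175. ]
yellow [465.8  48.7 162.9] predicted [465.4  46.4] along 257.1010460537043
```

```bash
python3 -m creep '[[[0.02,0.44,0,0,0,0,0],[0.046,0.89,0,0,0,0,0],[0.046,0.89,0,0,0,0,0],[0.046,0.89,0,0,0,0,0]]]'
python3 -m creep '[[[0,0,-0.35,0,0,0,0],[0,0,-0.7,0,0,0,0],[0,0,-0.98,0,0,0,0],[0,0,-0.98,0,0,0,0],[0,0,-0.98,0,0,0,0]]]'
```

```text
t: 8.15
ee_pos: [606.7, 78.8, 239.8]
orientation: [-1.936, -2.474, 0.0]
contact_force: [-0.5, -0.3, -0.1]
width: 85.1
grasp_force: 0.0
t: 8.57
ee_pos: [605.5, 76.8, 160.7]
orientation: [-1.938, -2.47, 0.004]
contact_force: [1.2, 0.0, 0.4]
width: 85.1
grasp_force: 0.0
```

```bash
python3 -m creep '[[[0.02,0.04,0,0,0,0,0.2],[0.02,0.04,0,0,0,0,0.5],[0.02,0.04,0,0,0,0,1],[0.02,0.04,0,0,0,0,1],[0.02,0.04,0,0,0,0,1]]]' 40
python3 -m creep '[[[0,0,0,0,0,0,1],[0,0,0,0,0,0,1],[0,0,0,0,0,0,1]]]'
```

```text
t: 8.98
ee_pos: [607.0, 81.0, 163.7]
orientation: [1.937, 2.473, -0.003]
contact_force: [-5.4, -3.3, 5.2]
width: 34.8
grasp_force: 42.8
t: 9.23
ee_pos: [607.0, 81.1, 163.7]
orientation: [1.936, 2.473, -0.003]
contact_force: [-4.7, -2.0, 5.9]
width: 35.1
grasp_force: 43.1
```

```bash
python3 -m creep '[[[0.01,-0.04,0,0,0,0.01,1],[0.02,-0.08,0,0,0,0.019,1],[0.036,-0.121,0,0,0,0.0287,1],[0.036,-0.121,0,0,0,0.0287,1],[0.036,-0.121,0,0,0,0.0287,1]]]'
```

```text
t: 9.65
ee_pos: [609.7, 72.1, 163.7]
orientation: [-1.824, -2.557, 0.001]
contact_force: [-5.3, 0.2, 6.0]
width: 35.0
grasp_force: 43.1
```

```bash
python3 -m creep '[[[0,0,0,0,0,0,0],[0,0,0,0,0,0,0],[0,0,0,0,0,0,0],[0,0,0,0,0,0,0],[0,0,0,0,0,0,0]]]'
python3 -m creep '[[[0,0,0.35,0,0,0,0],[0,0,0.7,0,0,0,0],[0,0,0.9,0,0,0,0],[0,0,0.9,0,0,0,0]]]'
python3 - <<'E'
from h import *
P=np.array([715.9,108.1])
for n in("side","top"):
  c=bot.read_camera(n); cv2.imwrite(f"pics/{n}1.png",c["image"][:,:,::-1])
  im=c["image"].astype(int);r,g,b=im[...,0],im[...,1],im[...,2]
  for nm,l in(("orange",142),("yellow",258)):
   for a in(0,.05,.1,.15):
    th=-2.9001+a; print(n,nm,a,proj(c,[*(P+l*np.array([np.cos(th),np.sin(th)])),175])[0].round(1),end=" ")
   e=proj(c,[*(P+l*np.array([np.cos(-2.82),np.sin(-2.82)])),175])[0]
   m=(r>150)&(b<90)&((g>70)&(g<150) if nm=="orange" else (g>150))
   yy,xx=np.nonzero(m);k=np.hypot(xx-e[0],yy-e[1])<20
   print("seen",k.sum(),xx[k].mean(),yy[k].mean())
print(bot.sense()["ee_pos"],bot.sense()["width"])
E
```

```text
t: 10.07
ee_pos: [612.8, 72.6, 163.1]
orientation: [1.821, 2.557, 0.004]
contact_force: [-0.4, -0.2, 0.1]
width: 85.3
grasp_force: 0.0
t: 10.4
ee_pos: [614.8, 72.8, 239.3]
orientation: [1.818, 2.552, 0.012]
contact_force: [-0.5, 0.5, 0.7]
width: 85.5
grasp_force: 0.0
side orange 0 [203.  258.2] side orange 0.05 [202.9 255.6] side orange 0.1 [202.6 253. ] side orange 0.15 [202.1 250.5] seen 69 202.6086956521739 254.05797101449275
side yellow 0 [261.4 254.3] side yellow 0.05 [260.5 249.6] side yellow 0.1 [259.3 245.1] side yellow 0.15 [257.9 240.7] seen 52 259.5576923076923 250.1346153846154
top orange 0 [145.8 176.1] top orange 0.05 [148.2 175.4] top orange 0.1 [150.5 174.7] top orange 0.15 [152.8 173.8] seen 25 150.88 174.84
top yellow 0 [154.5 214.8] top yellow 0.05 [158.8 213.6] top yellow 0.1 [163.  212.2] top yellow 0.15 [167.2 210.6] seen 20 162.45 212.1
[612.56437157  72.57716685 235.12634377] 85.62498972238734
```

View pics/side1.png

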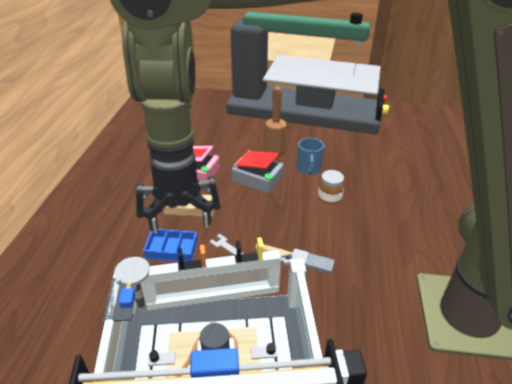

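Side picture: the gate's free edge now stands out from the latch post at (285,255), the orange tab is at (203,254) and the yellow at (260,245). That puts the gate at about 0.10, on the safety catch. The safety grip is therefore at (501,32).

```bash
python3 -m creep '[[[-0.35,-0.13,0,0,0,0.002,0],[-0.7,-0.26,0,0,0,0.002,0]]]'
python3 -m creep '[[[-0.35,-0.13,0,0,0,0,0],[-0.69,-0.25,0,0,0,0,0],[-0.69,-0.25,0,0,0,0,0],[-0.69,-0.25,0,0,0,0,0],[-0.69,-0.25,0,0,0,0,0]]]'
python3 -c "
from h import *
print(bot.sense()['ee_pos'])"
```

```text
t: 10.67
ee_pos: [555.2, 51.7, 231.7]
orientation: [-1.813, -2.565, 0.001]
contact_force: [-1.3, -0.6, -0.3]
width: 85.1
grasp_force: 0.0
t: 11.08
ee_pos: [500.3, 31.6, 233.2]
orientation: [1.815, 2.564, 0.001]
contact_force: [0.6, -0.1, 0.5]
width: 85.2
grasp_force: 0.0
[500.32622998  31.61585934 233.23607245]
```

```bash
python3 -m creep '[[[0.01,0,-0.35,0,0,0,0],[0.01,0,-0.7,0,0,0,0],[0.01,0,-0.89,0,0,0,0],[0.01,0,-0.89,0,0,0,0],[0.01,0,-0.89,0,0,0,0.2]]]'
python3 -m creep '[[[0,0,0,0,0,0,0.5],[0,0,0,0,0,0,1],[0,0,0,0,0,0,1],[0,0,0,0,0,0,1],[0,0,0,0,0,0,1]]]' 50
python3 -c "
import numpy as np
P=np.array([715.9,108.1]);s=228
f=lambda a:P+s*np.array([np.cos(a-2.9001),np.sin(a-2.9001)])
A=np.linspace(.1,1.4,27)
for k in range(0,26,3):
  print(A[k].round(2),[tuple(((f(A[min(k+j,26)])-f(A[k]))/80).round(3)) for j in(1,2,3)],(f(A[min(k+3,26)])).round(1))"
```

```text
t: 11.5
ee_pos: [501.0, 31.8, 161.5]
orientation: [-1.813, -2.564, 0.002]
contact_force: [0.2, -0.5, 1.2]
width: 76.0
grasp_force: 0.0
t: 11.92
ee_pos: [501.1, 30.9, 164.3]
orientation: [1.814, 2.562, -0.001]
contact_force: [-1.0, -2.4, 5.4]
width: 34.8
grasp_force: 53.8
0.1 [(np.float64(0.051), np.float64(-0.133)), (np.float64(0.109), np.float64(-0.263)), (np.float64(0.173), np.float64(-0.391))] [5.149e+02 5.000e-01]
0.25 [(np.float64(0.07), np.float64(-0.124)), (np.float64(0.147), np.float64(-0.244)), (np.float64(0.229), np.float64(-0.36))] [533.2 -28.3]
0.4 [(np.float64(0.088), np.float64(-0.112)), (np.float64(0.182), np.float64(-0.219)), (np.float64(0.28), np.float64(-0.322))] [555.7 -54.1]
0.55 [(np.float64(0.104), np.float64(-0.098)), (np.float64(0.212), np.float64(-0.19)), (np.float64(0.325), np.float64(-0.277))] [581.7 -76.2]
0.7 [(np.float64(0.117), np.float64(-0.081)), (np.float64(0.238), np.float64(-0.156)), (np.float64(0.363), np.float64(-0.225))] [610.8 -94.2]
0.85 [(np.float64(0.128), np.float64(-0.063)), (np.float64(0.259), np.float64(-0.119)), (np.float64(0.393), np.float64(-0.168))] [ 642.2 -107.6]
1.0 [(np.float64(0.136), np.float64(-0.043)), (np.float64(0.274), np.float64(-0.079)), (np.float64(0.413), np.float64(-0.107))] [ 675.2 -116.2]
1.15 [(np.float64(0.141), np.float64(-0.022)), (np.float64(0.283), np.float64(-0.037)), (np.float64(0.425), np.float64(-0.044))] [ 709.2 -119.8]
1.3 [(np.float64(0.142), np.float64(-0.001)), (np.float64(0.285), np.float64(0.006)), (np.float64(0.285), np.float64(0.006))] [ 732.  -119.3]
```

```bash
python3 -m creep '[[[0.051,-0.133,0,0,0,0.016,1],[0.109,-0.263,0,0,0,0.032,1],[0.173,-0.391,0,0,0,0.0477,1],[0.173,-0.391,0,0,0,0.0477,1]]]'
python3 -m creep '[[[0.07,-0.124,0,0,0,0.016,1],[0.147,-0.244,0,0,0,0.032,1],[0.229,-0.36,0,0,0,0.0477,1],[0.229,-0.36,0,0,0,0.0477,1]]]'
```

```text
t: 12.25
ee_pos: [515.9, -1.7, 164.3]
orientation: [1.616, 2.691, -0.001]
contact_force: [-3.3, 0.3, 7.7]
width: 34.9
grasp_force: 54.1
t: 12.58
ee_pos: [534.6, -30.3, 164.2]
orientation: [1.41, 2.803, -0.001]
contact_force: [-2.9, 0.4, 8.3]
width: 34.9
grasp_force: 54.4
```

```bash
python3 -m creep '[[[0.088,-0.112,0,0,0,0.016,1],[0.182,-0.219,0,0,0,0.032,1],[0.28,-0.322,0,0,0,0.0477,1],[0.28,-0.322,0,0,0,0.0477,1]]]'
python3 -m creep '[[[0.104,-0.098,0,0,0,0.016,1],[0.212,-0.19,0,0,0,0.032,1],[0.325,-0.277,0,0,0,0.0477,1],[0.325,-0.277,0,0,0,0.0477,1]]]'
python3 -m creep '[[[0.117,-0.081,0,0,0,0.016,1],[0.238,-0.156,0,0,0,0.032,1],[0.363,-0.225,0,0,0,0.0477,1],[0.363,-0.225,0,0,0,0.0477,1]]]'
```

```text
t: 12.92
ee_pos: [557.5, -55.8, 164.3]
orientation: [1.196, 2.9, -0.001]
contact_force: [-2.7, 0.0, 9.6]
width: 34.9
grasp_force: 54.5
t: 13.25
ee_pos: [581.9, -76.1, 164.3]
orientation: [0.978, 2.985, 0.002]
contact_force: [-5.6, 4.1, 10.7]
width: 34.9
grasp_force: 55.2
t: 13.58
ee_pos: [613.8, -95.6, 164.2]
orientation: [0.748, 3.045, -0.002]
contact_force: [1.1, -1.8, 6.4]
width: 34.7
grasp_force: 53.9
```

```bash
python3 -m creep '[[[0.128,-0.063,0,0,0,0.016,1],[0.259,-0.119,0,0,0,0.032,1],[0.393,-0.168,0,0,0,0.0477,1],[0.393,-0.168,0,0,0,0.0477,1]]]'
python3 -m creep '[[[0.136,-0.043,0,0,0,0.016,1],[0.274,-0.079,0,0,0,0.032,1],[0.413,-0.107,0,0,0,0.0477,1],[0.413,-0.107,0,0,0,0.0477,1]]]'
python3 -m creep '[[[0.141,-0.022,0,0,0,0.016,1],[0.283,-0.037,0,0,0,0.032,1],[0.425,-0.044,0,0,0,0.0477,1],[0.425,-0.044,0,0,0,0.0477,1]]]'
python3 -m creep '[[[0.142,-0.001,0,0,0,0.016,1],[0.285,0.006,0,0,0,0.032,1],[0.285,0.006,0,0,0,0.032,1]]]'
python3 - <<'E'
from h import *
from scipy.spatial.transform import Rotation as R
s=bot.sense();print(s['joint_positions'].round(3),s['ee_pos']); y=R.from_rotvec(s['orientation']).apply([0,1,0]);print("yaw gate",np.arctan2(y[1],y[0])-.2415)
d=s['ee_pos'][:2]-np.array([715.9,108.1]);print(np.hypot(*d),np.arctan2(d[1],d[0])+2.9)
for n in("top","side"):
  c=bot.read_camera(n); cv2.imwrite(f"pics/{n}2.png",c["image"][:,:,::-1])
E
```

```text
t: 13.92
ee_pos: [644.4, -108.1, 164.3]
orientation: [0.519, 3.094, -0.0]
contact_force: [-2.3, 1.3, 8.1]
width: 34.9
grasp_force: 54.5
t: 14.25
ee_pos: [677.5, -116.2, 164.3]
orientation: [0.286, 3.124, -0.001]
contact_force: [-2.1, 0.4, 7.3]
width: 34.5
grasp_force: 54.1
t: 14.58
ee_pos: [711.4, -119.4, 164.3]
orientation: [0.051, 3.137, -0.001]
contact_force: [-2.2, 0.4, 7.0]
width: 35.0
grasp_force: 53.9
t: 14.83
ee_pos: [734.1, -118.6, 164.3]
orientation: [-0.107, 3.135, -0.001]
contact_force: [-1.8, 1.5, 6.7]
width: 34.6
grasp_force: 53.7
[-0.16   0.676  0.379  1.269  0.    -0.229] [ 734.07143236 -118.61591846  164.33039123]
yaw gate 1.3976459301023434
227.44297887434118 1.409183367172219
```

View pics/side2.png

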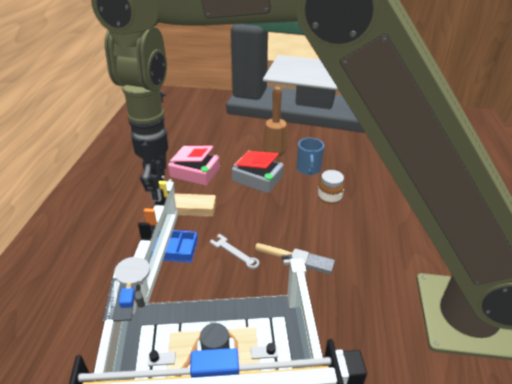

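View pics/top2.png

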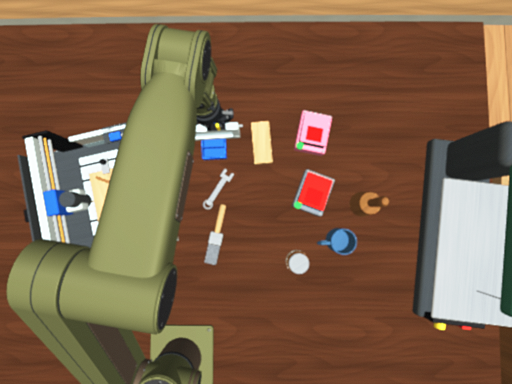

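The side view shows the gate swung right out, with the fingers on the yellow-tab catch at (160,185). In the top view the gate lies along (205–240,130), clear of the tray and blank, and everything else is unmoved. The gate is at about 1.41, so I add a little toward the end stop.

```bash
python3 -m creep '[[[0.07,0.005,0,0,0,0.008,1],[0.142,0.014,0,0,0,0.016,1],[0.142,0.014,0,0,0,0.016,1],[0.142,0.014,0,0,0,0.016,1],[0.142,0.014,0,0,0,0.016,1]]]'
python3 -m creep '[[[0,0,0,0,0,0,1],[0,0,0,0,0,0,1],[0,0,0,0,0,0,1],[0,0,0,0,0,0,1],[0,0,0,0,0,0,1]]]'
python3 - <<'E'
from h import *
s=bot.sense();d=s['ee_pos'][:2]-np.array([715.9,108.1]);print(s['dq'].round(3),np.hypot(*d),np.arctan2(d[1],d[0])+2.9)
f=np.linalg.norm(s['contact_force'])
if f<30 and s['grasp_force']>30: print(bot.sign_off())
E
```

```text
t: 15.35
ee_pos: [744.1, -117.6, 164.3]
orientation: [-0.185, 3.133, -0.0]
contact_force: [-1.9, 1.2, 6.8]
width: 35.0
grasp_force: 54.1
t: 15.77
ee_pos: [744.1, -117.6, 164.3]
orientation: [-0.185, 3.133, -0.0]
contact_force: [-1.3, 2.2, 6.4]
width: 34.4
grasp_force: 54.1
[-0.     0.002 -0.002  0.001  0.001  0.001] 227.439322504487 1.453315882005153
the job is handed in; nothing more can be done
None
```

I pressed the stop paddle to its stop, drew the gate ajar onto its safety catch, swung it out past the check, and handed the job in at about 16 s with the fingers holding the gate open at about 1.45 rad.

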